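# Turn a port cover plate over against the backstop

### The job

The white plastic cover plate lies on the rubber mat with its port face down. Push it up against the steel backstop and tip it up until it stands on edge there, then bring it over and lay it flat on the mat, in front of the backstop, with the port face (the one with the dark rings) up. Set it down rather than letting it fall or slam, and do not shift or tip the other things on the bench.

Things in the scene. Friction and masses are not known exactly. Their poses are not given: they have to be found in the camera images.
- stop: fixed upright steel bar 12 thick, 280 long, 55 high, along the far edge of a black rubber mat 300 deep, 280 wide, 3 thick. Origin at bench height under the middle of the bar's front face; +x points into the bar (away from the robot), y along it; the mat spans x -300 to 0, y -140 to 140. Its ribs and foot reach 57 behind the front face; a fixed pump casting (84 high) and a carton stand behind them
- plate: the cover plate, loose, hard white plastic, 0.25 to 0.45 kg, 20 thick all over: a square 110 x 110 with a lug 30 wide, 60 long in the middle of one side. Origin at the centre of the square on the port face (dark rings 68 across), which is underneath at the start; z points out of the plain face, x away from the lug. It starts flat on the mat, lug towards the robot, up to 0.25 rad askew to the backstop
- plate_lug (a point): point in the lug, mid-width and mid-thickness, 90 from the plate's origin, 25 from the lug's end, 35 from the square; a place to grip the lug across its 30 mm width; pinched there, the plate turns with the wrist, and pivots stiffly between the fingertips when its far edge is pushed against something
- plate_foot (a point): middle of the straight edge opposite the lug, mid-thickness, 55 from the plate's origin, 145 from plate_lug; this edge goes against the backstop, and its middle starts 25 to 60 from it. Stood upright on this edge, flush against the backstop, the plate stays up by itself when let go
- plate_face (a point): centre of the port face (same point as the plate's origin): 3 above the bench at the start, 23 when the plate lies on the mat turned over
- oil_can: closed jar, bystander, 60 in diameter, 110 tall, beside the mat on its left; origin at the centre of its underside
- spanner: spanner, bystander, 160 long, lying beside the mat on its right; origin under its middle
- collar: steel ring, bystander, 90 outer diameter, 18 high, beside the mat on its right; origin at the centre of its underside
- cup: white plastic cup, bystander, 72 across the mouth, 60 tall, beside the mat on its left; origin at the centre of its underside
Mind the look-alikes: they are no part of the job. Several things have the shape of the plate; the one meant has the colours described above.

How it is judged:
By the outcome, as a careful person would: the job done as asked, in the order asked, and still so for the second after the job is handed in, with the robot touching nothing.
It also fails if it takes over 61 s, if anything falls off the work surface, if the arm or the gripper's body presses on something with over 40 N, if the wrist force passes 120 N, or if a joint passes its speed limit or range.

### The arm

A 7-joint arm with a two-finger parallel gripper is mounted at the origin on the work surface. World frame = base frame: x ahead of the robot, y to its left, z up, the work surface at z = 0. Lengths are in m, angles in rad, forces in N, time in s.
With the tool pointing down it reaches from about 0.425 to 0.975 m from the base axis. Payload 16.7 kg.
Tool frame: the origin (TCP) lies midway between the tips of the shut fingers; the grasp point (between the pads) lies 19 mm behind it (arm.grasp_offset is the distance from the TCP to the grasp point, in m); z points along the fingers, y is the line along which they close (so a half turn about z gives the same grasp; the last joint's range is limited). The gripper opens to 85 mm and grips with 20 to 120 N. Pads are 22 mm wide; open, the fingers measure 114 mm over their backs; the gripper's body (76 mm by 85 mm) begins 54 mm behind the grasp point. The pads swing forward as they close: fully open they stand 13 mm farther back than shut.
Start: joints at [-1.405, 0.426, 0.074, 1.606, -0.034, 1.111, -0.067], TCP at [0.209, 0.642, 0.231] pointing down, gripper open.
Joint ranges: [-2.85, 2.85], [-0.5, 2.14], [-1.23, 1.37], [0.21, 2.46], [-1.02, 4.16], [0.16, 2.05], [-2.73, 2.73]. Speed limits (rad/s): [1.89, 1.89, 2.39, 2.39, 3.01, 3.01, 3.01].

### API

Orientations are given as a rotation vector (axis times angle).
In Python, from rig import readout, optics, arm gives the robot as it stands. The module is installed in compiled form; this text tells all that it offers.
- The arm moves only by the tool play_rows, never from a script. Its argument "rows" is a list of rows, each a list of 7 numbers: the opening, from 0 (shut) to 1 (fully open), then the shift along the world's x, y, z in m, then the turn, a rotation vector about the world's x, y, z in degrees. In form: [[grip, dx, dy, dz, rx, ry, rz], ...]. A call has exactly 5 rows; each row is the pose to reach, as a shift and turn from the pose commanded when the call began; what a row does not reach only later rows make up. A row lasts 1/8 s, in which the tool goes at most 62.5 mm and 10.7 degrees, less where a joint would pass 70% of its speed; a pose out of reach is approached as far as the arm can. A call with a gripper value outside its range is refused whole. The fingers move at their own pace and stop on an object; "newtons" is the grip in N (left out, the last holds). Time passes only in rows, so rows that repeat a pose let the fingers close, or fill a call up. It gives the time, the measured TCP pose, the force, the opening and the grip force at its end, in the units of the state.
- readout.state(): the state, without advancing time (a new reading comes with each control period).
- optics.capture(name): name is "side" or "top"; returns the picture (384x512x3 uint8, blue, green, red); there is no depth.
- optics.get_calibration(name): a dict with "fx", "fy", "cx", "cy" (pixels), "pose" (4x4, takes a point from camera to world coordinates). Camera axes: x right, y down, z forward; pixel columns grow to the right and rows downward; lengths in m; the calibration is good to about 2 mm. A picture is of the moment at which its call begins. get_calibration takes no time and is no camera call.
- arm.finish_job(): hands the job in; it is judged then, once.
The state is a dict: "time_s": time; "joint_positions": joint angles; "joint_vel": joint speeds; "joint_efforts": joint torques, N m; "position": TCP position; "tcp_rot": TCP orientation; "ft_force": force on the tool from outside, world axes, zero at the start; "ft_torque": the same for the moment, N m; "opening": opening from 0.0 (shut) to 1.0 (fully open); "finger_force": force on a finger pad.
Only numpy, scipy, OpenCV 4.12 (cv2) and the standard library are available. Lean on these libraries where they do the work, as an engineer would, in place of code of your own. Each camera call takes 0.05 s, during which the arm holds its last target. There are 200 camera calls.

## Working session

There is one attempt and no reset: what is moved stays moved. The work goes in short steps, Python scripts to look and compute and a tool call to move; the robot and the scene stay as the last step left them, time stands still between calls to the robot, and variables do not carry over. Pictures are saved under pics/ and viewed, at most 10 in all, crops included, and the job is handed in when it is done.

Besides the shell and the picture viewer there is one more tool, called after ">>>" by a JSON object that holds its "op" and its "data". play_rows: Moves the arm, as the interface text tells. Its arguments: {"type":"object","properties":{"rows":{"type":"array","items":{"type":"array","items":{"type":"number"}}},"newtons":{"type":"number"}},"required":["rows"]}

```bash
mkdir -p pics; python3 - <<'E'
from rig import readout, optics, arm
import cv2, numpy as np
for n in ("top","side"):
    im=optics.capture(n); cv2.imwrite(f"pics/{n}0.png",im)
    c=optics.get_calibration(n); print(n,c["fx"],c["fy"],c["cx"],c["cy"]); print(np.round(c["pose"],4))
s=readout.state(); print(s["position"],s["tcp_rot"],s["time_s"],s["ft_force"],s["opening"],arm.grasp_offset)
E
```

```text
top 420.7368700355704 420.7368700355704 256.4063878706836 192.81477779333355
[[-0.0047 -0.9865  0.164   0.3126]
 [-1.      0.006   0.0071  0.0272]
 [-0.008  -0.1639 -0.9864  0.9921]
 [ 0.      0.      0.      1.    ]]
side 373.4590185693772 373.4590185693772 253.27546723331707 189.63783259346633
[[ 0.9194 -0.2672  0.2887  0.2338]
 [-0.393  -0.5906  0.7048 -0.5606]
 [-0.0178 -0.7615 -0.6479  0.5821]
 [ 0.      0.      0.      1.    ]]
[0.20893116 0.64145351 0.23068808] [-4.92587742e-01 -3.10263393e+00  1.82947846e-03] 0.1 [ 1.06034346 -0.23280445 -1.76162488] 0.9976832552840867 0.0187
```

View pics/top0.png

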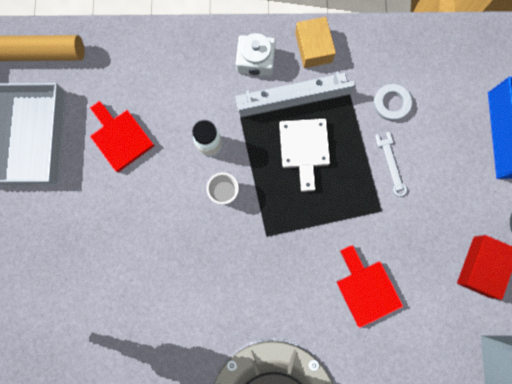

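View pics/side0.png

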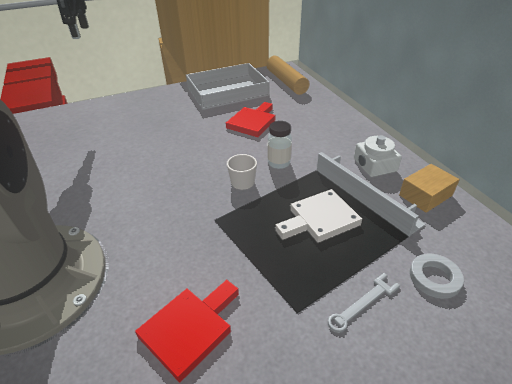

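```bash
cat > h.py <<'E'
from rig import readout, optics, arm
import cv2, numpy as np
from scipy.optimize import minimize
C={n:optics.get_calibration(n) for n in("top","side")}
def proj(n,P):
    c=C[n]; T=np.linalg.inv(c["pose"]); q=np.atleast_2d(P)@T[:3,:3].T+T[:3,3]
    return np.c_[c["fx"]*q[:,0]/q[:,2]+c["cx"], c["fy"]*q[:,1]/q[:,2]+c["cy"]]
def ray(n,uv,z):
    c=C[n]; d=c["pose"][:3,:3]@[(uv[0]-c["cx"])/c["fx"],(uv[1]-c["cy"])/c["fy"],1]
    o=c["pose"][:3,3]; return o+d*(z-o[2])/d[2]
def fill(polys,S=4):
    m=np.zeros((384*S,512*S),np.uint8)
    for p in polys: cv2.fillPoly(m,[np.int32(np.round((p+.5)*S))],1)
    return m
def up(m): return cv2.resize(m.astype(np.uint8),None,fx=4,fy=4,interpolation=cv2.INTER_LINEAR)
def prism(n,B,T):
    b,t=proj(n,B),proj(n,T); k=len(b)
    return [b,t]+[np.array([b[i],b[(i+1)%k],t[(i+1)%k],t[i]]) for i in range(k)]
# plate outline, x away from lug
OUT=np.array([[55,-55],[55,55],[-55,55],[-55,15],[-115,15],[-115,-15],[-55,-15],[-55,-55]])/1000
def white(im,box):
    h=cv2.cvtColor(im,cv2.COLOR_BGR2HSV); m=((h[...,2]>135)&(h[...,1]<60)).astype(np.uint8)
    k=np.zeros_like(m); x0,y0,x1,y1=box; k[y0:y1,x0:x1]=m[y0:y1,x0:x1]
    n,l,s,_=cv2.connectedComponentsWithStats(k); i=1+np.argmax(s[1:,4]); m=(l==i).astype(np.uint8)
    return cv2.morphologyEx(m,cv2.MORPH_CLOSE,np.ones((5,5)))
def iou(a,b): return (a&b).sum()/(a|b).sum()
def flat(p,z0,z1):
    c,s=np.cos(p[2]),np.sin(p[2]); X=OUT@np.array([[c,s],[-s,c]])+p[:2]
    k=np.ones((len(X),1)); return np.c_[X,k*z0],np.c_[X,k*z1]
E
cat > m1.py <<'E'
from h import *
im={n:cv2.imread(f"pics/{n}0.png") for n in C}
W={"top":up(white(im["top"],(270,112,340,200))),"side":up(white(im["side"],(268,185,366,245)))}
print({n:W[n].sum()/16 for n in W})
def f(p,ns=("top","side")): return -sum(iou(fill(prism(n,*flat(p,p[3]-.02,p[3]))),W[n]) for n in ns)
a=ray("top",(305,142),.023)
x0=[a[0],a[1],0.05,.023]
sx=np.array([x0]+[np.array(x0)+d for d in np.diag([.01,.01,.15,.012])])
r=minimize(f,x0,method="Nelder-Mead",options=dict(initial_simplex=sx,xatol=2e-4,fatol=1e-4)); print("plate x y yaw ztop",r.x.round(4),r.fun)
# mat
h=cv2.cvtColor(im["top"],cv2.COLOR_BGR2HSV)[...,2]; m=np.zeros((384,512),np.uint8); m[85:245,235:390]=h[85:245,235:390]<40
n,l,s,_=cv2.connectedComponentsWithStats(m); m=(l==1+np.argmax(s[1:,4])).astype(np.uint8)
c=np.vstack(cv2.findContours(m,cv2.RETR_EXTERNAL,cv2.CHAIN_APPROX_NONE)[0])
hu=cv2.convexHull(c)[:,0]; M=fill([hu.astype(float)])
def mat(p):
    c,s=np.cos(p[2]),np.sin(p[2]); X=np.array([[0,-.14],[0,.14],[-.3,.14],[-.3,-.14]])@np.array([[c,s],[-s,c]])+p[:2]
    return np.c_[X,np.full(4,.003)]
g=lambda p:-iou(fill([proj("top",mat(p))]),M)
a=ray("top",(297,103),.003); x0=np.array([a[0],a[1],.17])
q=min((minimize(g,x0*[1,1,sg],method="Nelder-Mead",options=dict(initial_simplex=np.array([x0*[1,1,sg]]+[x0*[1,1,sg]+d for d in np.diag([.01,.01,.1])]),xatol=2e-4,fatol=1e-4)) for sg in(1,-1)),key=lambda r:r.fun); print("stop x y yaw",q.x.round(4),q.fun)
R=lambda t:np.array([[np.cos(t),-np.sin(t)],[np.sin(t),np.cos(t)]])
for nm,lx in(("lug",-.09),("foot",.055)):
    w=r.x[:2]+R(r.x[2])@[lx,0]; print(nm,w.round(4),"in stop",(R(-q.x[2])@(w-q.x[:2])).round(4))
for n in C:
    v=im[n].copy()
    for P in flat(r.x,r.x[3],r.x[3])[:1]+(mat(q.x),): cv2.polylines(v,[np.int32(proj(n,P).round())],True,(0,0,255) if len(P)>4 else (0,255,0),1)
    im[n]=v
cv2.imwrite("pics/o.png",np.hstack([cv2.resize(im["top"][60:260,220:420],None,fx=2,fy=2),cv2.resize(im["side"][140:340,210:410],None,fx=2,fy=2)]))
E
python3 m1.py
```

```text
{'top': np.float64(2542.125), 'side': np.float64(2523.4375)}
plate x y yaw ztop [ 0.5973 -0.0796  0.059   0.0236] -1.8923025268424816
stop x y yaw [ 0.696  -0.0611  0.2094] -0.960695626081124
lug [ 0.5075 -0.0849] in stop [-0.1893  0.016 ]
foot [ 0.6522 -0.0763] in stop [-0.046  -0.0058]
```

View pics/o.png

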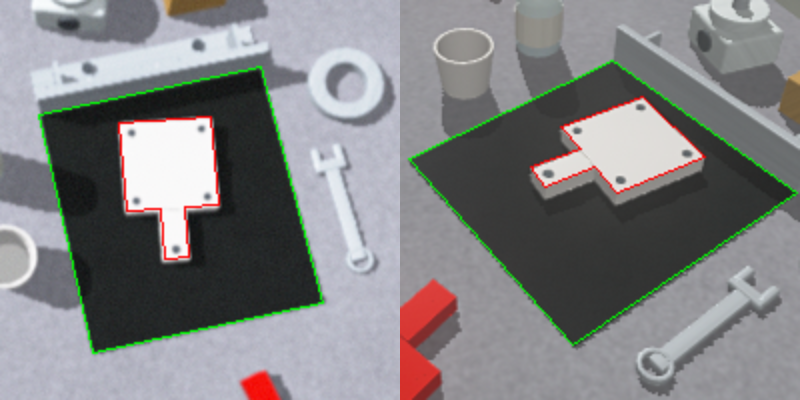

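```bash
cat > g.py <<'E'
from rig import readout
import numpy as np
from scipy.spatial.transform import Rotation as R
S0=np.array([.696,-.0611]); SY=.2094
ex=np.array([np.cos(SY),np.sin(SY),0]); ey=np.array([-np.sin(SY),np.cos(SY),0])
def w(x,y,z): return np.r_[S0,0]+ex*x+ey*y+[0,0,z]       # stop frame -> world
def st(p): d=np.array(p)-np.r_[S0,0]; return np.array([d@ex,d@ey,d[2]])
def ori(yaw,tilt): # tool y along yawed y, tool z = down tilted forward by tilt(deg)
    t=np.radians(tilt); c,s=np.cos(yaw),np.sin(yaw)
    z=np.array([c*np.sin(t),s*np.sin(t),-np.cos(t)]); y=np.array([-s,c,0]); return R.from_matrix(np.c_[np.cross(y,z),y,z])
def now(): s=readout.state(); return np.array(s["position"]),R.from_rotvec(s["tcp_rot"]),s
def rows(goals,start=None):
    """goals: list of (pos,R); prints shift mm and turn deg from current pose"""
    p,r,s=now() if start is None else (*start,None)
    for gp,gr in goals:
        print((np.array(gp)-p).round(4), np.degrees((gr*r.inv()).as_rotvec()).round(2))
def rep():
    p,r,s=now(); z=r.apply([0,0,1]); y=r.apply([0,1,0])
    print("t",round(s["time_s"],2),"stopframe",st(p).round(4),"tilt",np.degrees(np.arctan2(z@ex,-z[2])).round(2),"yaw",np.arctan2(-y[0],y[1]).round(4),"F",np.round(s["ft_force"],1),"op",round(s["opening"],3),"ff",s["finger_force"],"q",np.round(s["joint_positions"],2))
E
python3 - <<'E'
from g import *
o=ori(.059,45); lug=np.array([.5075,-.0849,.013]); z=o.apply([0,0,1])
rows([(lug-z*.10,o),(lug,o)])
E
```

```text
[ 0.228  -0.7305 -0.147 ] [ -5.71 -44.89  20.33]
[ 0.2986 -0.7264 -0.2177] [ -5.71 -44.89  20.33]
```

>>> {"op": "play_rows", "data": {"rows": [[0.6,0.02,-0.06,0,0,0,3],[0.6,0.04,-0.12,0,0,-5,6],[0.6,0.06,-0.18,0,0,-10,9],[0.6,0.08,-0.24,0,-1,-15,12],[0.6,0.1,-0.3,0,-2,-20,14]]}}

```text
time_s: 0.72
position: [0.3083, 0.3434, 0.2312]
tcp_rot: [0.092, 2.788, 0.028]
ft_force: [1.0, 0.1, 0.3]
opening: 0.599
finger_force: 0.0
```

```bash
python3 - <<'E'
from g import *
rep()
o=ori(.059,45); lug=np.array([.5075,-.0849,.013]); z=o.apply([0,0,1])
rows([(lug-z*.10,o),(lug,o)])
E
```

```text
t 0.72 stopframe [-0.2952  0.4763  0.2312] tilt 19.88 yaw -0.0608 F [1.  0.1 0.3] op 0.599 ff 0.0 q [-1.36 -0.04  0.13  2.23  0.44  0.87  0.  ]
[ 0.1286 -0.4325 -0.1475] [ -1.78 -24.89   6.36]
[ 0.1992 -0.4283 -0.2182] [ -1.78 -24.89   6.36]
```

>>> {"op": "play_rows", "data": {"rows": [[0.6,0.02,-0.06,0,0,-5,1],[0.6,0.04,-0.12,0,0,-10,2],[0.6,0.06,-0.18,0,-1,-15,4],[0.6,0.08,-0.24,0,-1,-20,5],[0.6,0.1,-0.3,0,-1.8,-24.9,6.4]]}}

```text
time_s: 1.35
position: [0.3361, 0.2069, 0.2456]
tcp_rot: [0.025, 2.65, 0.134]
ft_force: [-0.4, -0.5, -0.2]
opening: 0.599
finger_force: 0.0
```

```bash
python3 - <<'E'
from g import *
rep()
o=ori(.059,45); lug=np.array([.5075,-.0849,.013]); z=o.apply([0,0,1])
rows([(lug-z*.10,o),(lug,o)])
E
```

```text
t 1.35 stopframe [-0.2963  0.337   0.2456] tilt 28.53 yaw 0.0061 F [-0.4 -0.5 -0.2] op 0.599 ff 0.0 q [-0.79 -0.3  -0.2   2.45  0.47  0.68  0.24]
[ 0.1008 -0.296  -0.1618] [ -5.12 -17.16   2.16]
[ 0.1714 -0.2918 -0.2326] [ -5.12 -17.16   2.16]
```

>>> {"op": "play_rows", "data": {"rows": [[0.6,0.05,-0.03,0,0,0,0],[0.6,0.1,-0.06,0,0,0,0],[0.6,0.14,-0.11,0,0,0,0],[0.6,0.16,-0.17,0,0,0,0],[0.6,0.17,-0.22,0,0,0,0]]}}

```text
time_s: 1.98
position: [0.5069, -0.0154, 0.2453]
tcp_rot: [0.027, 2.65, 0.132]
ft_force: [0.4, 0.6, 0.5]
opening: 0.597
finger_force: 0.0
```

```bash
python3 - <<'E'
from g import *
rep()
o=ori(.059,45); lug=np.array([.5075,-.0849,.013]); z=o.apply([0,0,1])
rows([(lug-z*.10,o),(lug,o)])
E
```

```text
t 1.98 stopframe [-0.1755  0.084   0.2453] tilt 28.52 yaw 0.0044 F [0.4 0.6 0.5] op 0.597 ff 0.0 q [-0.76 -0.18  0.64  2.33  0.15  0.47  1.34]
[-0.07   -0.0737 -0.1616] [ -5.07 -17.15   2.27]
[ 0.0006 -0.0695 -0.2323] [ -5.07 -17.15   2.27]
```

>>> {"op": "play_rows", "data": {"rows": [[0.6,-0.01,-0.02,-0.05,-1,-2,1],[0.6,-0.02,-0.05,-0.1,-3,-6,1],[0.6,-0.02,-0.07,-0.13,-5,-10,2.2],[0.6,-0.02,-0.07,-0.16,-5,-14,2.2],[0.6,-0.02,-0.07,-0.17,-5,-17,2.2]]}}

```text
time_s: 2.6
position: [0.4924, -0.0509, 0.1968]
tcp_rot: [-0.076, 2.55, 0.11]
ft_force: [0.0, -0.8, 0.4]
opening: 0.604
finger_force: 0.0
```

```bash
python3 - <<'E'
from g import *
rep()
for t in (40,45):
  o=ori(.059,t); lug=np.array([.5075,-.0849,.013]); z=o.apply([0,0,1])
  rows([(lug-z*.05,o),(lug,o)])
E
```

```text
t 2.6 stopframe [-0.197   0.0523  0.1968] tilt 34.05 yaw 0.0788 F [ 0.  -0.8  0.4] op 0.604 ff 0.0 q [-0.17 -0.07  0.22  2.45 -0.58  0.21  2.22]
[-0.017  -0.0359 -0.1455] [-3.16 -6.32 -1.32]
[ 0.0151 -0.034  -0.1838] [-3.16 -6.32 -1.32]
[-0.0202 -0.0361 -0.1485] [ -2.8  -11.31  -1.48]
[ 0.0151 -0.034  -0.1838] [ -2.8  -11.31  -1.48]
```

```bash
python3 - <<'E'
from g import *
o=ori(.059,28); lug=np.array([.5075,-.0849,.011]); z=o.apply([0,0,1])
rows([(lug-z*.06,o),(lug,o)])
E
```

```text
[-0.013  -0.0357 -0.1329] [-3.98  5.64 -0.95]
[ 0.0151 -0.034  -0.1858] [-3.98  5.64 -0.95]
```

>>> {"op": "play_rows", "data": {"rows": [[0.6,0,-0.01,-0.01,-2,4,0],[0.6,-0.005,-0.02,-0.04,-4,5.6,-1],[0.6,-0.01,-0.036,-0.08,-4,5.6,-1],[0.6,-0.013,-0.036,-0.12,-4,5.6,-1],[0.6,-0.013,-0.036,-0.133,-4,5.6,-1]]}}

```text
time_s: 3.22
position: [0.4779, -0.088, 0.1006]
tcp_rot: [-0.078, 2.695, 0.031]
ft_force: [0.1, 0.2, 0.0]
opening: 0.604
finger_force: 0.0
```

```bash
python3 - <<'E'
from g import *
rep()
o=ori(.059,28); lug=np.array([.5075,-.0849,.011]); z=o.apply([0,0,1])
rows([(lug-z*.06,o),(lug,o)])
E
```

```text
t 3.23 stopframe [-0.219   0.019   0.1006] tilt 25.36 yaw 0.0603 F [0.1 0.2 0. ] op 0.604 ff 0.0 q [-0.2   0.16  0.34  2.46 -1.01  0.16  2.72]
[ 0.0015  0.0015 -0.0367] [-0.39 -2.49 -0.09]
[ 0.0296  0.0031 -0.0896] [-0.39 -2.49 -0.09]
```

>>> {"op": "play_rows", "data": {"rows": [[0.6,0.01,0,0.04,0,5,-5],[0.6,0.03,0,0.08,0,10,-10],[0.6,0.05,0,0.1,0,15,-10],[0.6,0.06,0,0.1,0,20,-10],[0.6,0.06,0,0.1,0,25,-10]]}}

```text
time_s: 3.85
position: [0.54, -0.0874, 0.204]
tcp_rot: [0.186, 3.126, -0.008]
ft_force: [-1.4, 0.1, -1.0]
opening: 0.596
finger_force: 0.0
```

>>> {"op": "play_rows", "data": {"rows": [[0.6,0,0,0,0,0,-10],[0.6,0,0,0,0,0,-20],[0.6,0,0,0,0,0,-30],[0.6,0,0,0,0,0,-40],[0.6,0,0,0,0,0,-50]]}}

```text
time_s: 4.47
position: [0.5377, -0.0875, 0.2009]
tcp_rot: [1.498, 2.753, -0.012]
ft_force: [-0.4, -0.0, 0.5]
opening: 0.602
finger_force: 0.0
```

>>> {"op": "play_rows", "data": {"rows": [[0.6,0,0,0,0,0,-10],[0.6,0,0,0,0,0,-20],[0.6,0,0,0,0,0,-30],[0.6,0,0,0,0,0,-40],[0.6,0,0,0,0,0,-50]]}}

```text
time_s: 5.1
position: [0.5377, -0.0875, 0.2008]
tcp_rot: [2.524, 1.864, -0.016]
ft_force: [-0.0, -0.4, 0.3]
opening: 0.597
finger_force: 0.0
```

>>> {"op": "play_rows", "data": {"rows": [[0.6,0,0,0,0,0,-10],[0.6,0,0,0,0,0,-20],[0.6,0,0,0,0,0,-30],[0.6,0,0,0,0,0,-40],[0.6,0,0,0,0,0,-50]]}}

```text
time_s: 5.72
position: [0.5377, -0.0876, 0.2008]
tcp_rot: [-3.078, -0.623, 0.017]
ft_force: [0.7, 0.9, 0.1]
opening: 0.598
finger_force: 0.0
```

```bash
python3 - <<'E'
from g import *
rep(); p,r,s=now(); print(p, r.as_matrix().round(2))
E
```

```text
t 5.72 stopframe [-0.1603  0.007   0.2008] tilt -0.64 yaw -2.7422 F [0.7 0.9 0.1] op 0.598 ff 0.0 q [-0.91  0.63  1.36  1.97 -0.68  1.14 -0.43]
[ 0.53771521 -0.08759006  0.20078524] [[ 0.92  0.39 -0.01]
 [ 0.39 -0.92 -0.  ]
 [-0.01 -0.   -1.  ]]
```

```bash
cat >> g.py <<'E'
def oriF(yaw,tilt): return ori(yaw,tilt)*R.from_euler("z",180,degrees=True)
E
sed -i 's/y=r.apply(\[0,1,0\])/y=r.apply([0,-1,0])/' g.py
python3 - <<'E'
from g import *
for t in (0,25):
    o=oriF(.059,t); lug=np.array([.5075,-.0849,.011]); z=o.apply([0,0,1])
    rows([(lug-z*.06,o),(lug,o)])
E
```

```text
[-0.0302  0.0027 -0.1298] [ -0.03  -0.64 -19.5 ]
[-0.0302  0.0027 -0.1898] [ -0.03  -0.64 -19.5 ]
[-0.0555  0.0012 -0.1354] [  5.68 -25.1  -19.21]
[-0.0302  0.0027 -0.1898] [  5.68 -25.1  -19.21]
```

>>> {"op": "play_rows", "data": {"rows": [[0.6,0,0,-0.02,0,0,-6],[0.6,-0.01,0,-0.05,0,-4,-13],[0.6,-0.02,0,-0.08,2,-10,-19],[0.6,-0.04,0,-0.12,4,-18,-19],[0.6,-0.055,0.001,-0.135,5.7,-25,-19]]}}

```text
time_s: 6.35
position: [0.4957, -0.0899, 0.0692]
tcp_rot: [-3.077, -0.092, -0.387]
ft_force: [-0.2, -1.7, -1.3]
opening: 0.602
finger_force: 0.0
```

```bash
python3 - <<'E'
from g import *
rep()
for t in (25,):
    o=oriF(.059,t); lug=np.array([.5075,-.0849,.011]); z=o.apply([0,0,1])
    rows([(lug-z*.06,o),(lug,o)])
E
```

```text
t 6.35 stopframe [-0.2019  0.0135  0.0692] tilt 14.5 yaw 0.0638 F [-0.2 -1.7 -1.3] op 0.602 ff 0.0 q [-0.62  0.42  0.87  2.33 -1.    0.49 -0.46]
[-0.0136  0.0035 -0.0039] [ -1.14 -10.7   -0.44]
[ 0.0118  0.005  -0.0582] [ -1.14 -10.7   -0.44]
```

```bash
python3 - <<'E'
from g import *
for t in (18,):
    o=oriF(.059,t); lug=np.array([.5075,-.0849,.009]); z=o.apply([0,0,1])
    rows([(lug-z*.03,o),(lug,o)])
E
```

```text
[ 0.0025  0.0044 -0.0317] [-1.58 -3.71 -0.33]
[ 0.0118  0.005  -0.0602] [-1.58 -3.71 -0.33]
```

>>> {"op": "play_rows", "data": {"rows": [[0.6,0.001,0.002,-0.01,-1,-1,0],[0.6,0.002,0.004,-0.02,-1.5,-3,0],[0.6,0.003,0.004,-0.032,-1.6,-3.7,-0.3],[0.6,0.008,0.005,-0.048,-1.6,-3.7,-0.3],[0.6,0.012,0.005,-0.06,-1.6,-3.7,-0.3]]}}

```text
time_s: 6.98
position: [0.5108, -0.0869, 0.0143]
tcp_rot: [-3.092, -0.089, -0.474]
ft_force: [0.2, -0.3, 0.7]
opening: 0.597
finger_force: 0.0
```

```bash
python3 - <<'E'
from h import *
import g
g.rep()
im=optics.capture("side"); cv2.imwrite("pics/s1.png",cv2.resize(im[120:320,200:460],None,fx=3,fy=3))
E
```

```text
t 6.97 stopframe [-0.1865  0.0133  0.0143] tilt 17.27 yaw 0.0581 F [ 0.2 -0.3  0.7] op 0.597 ff 0.0 q [-0.13  0.42  0.24  2.34 -1.02  0.16 -0.45]
```

View pics/s1.png

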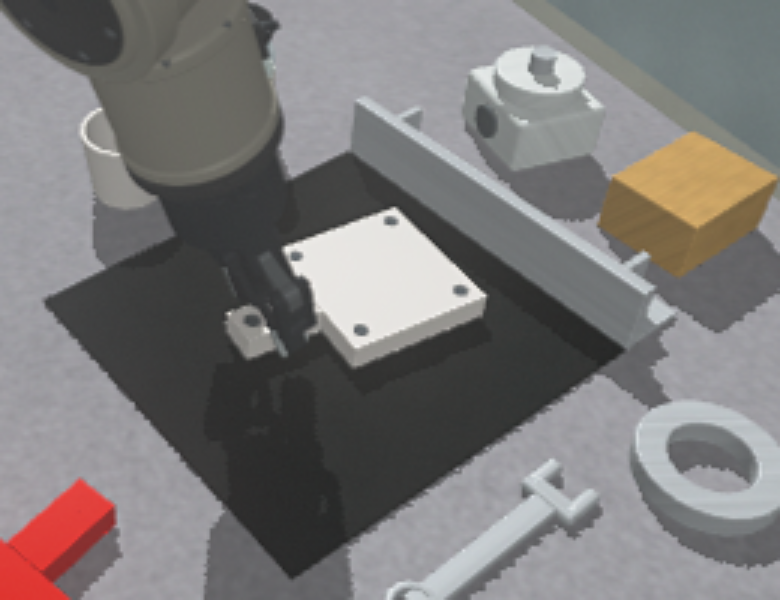

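>>> {"op": "play_rows", "data": {"rows": [[0.6,-0.002,0.002,-0.004,0,0,0],[0.6,-0.004,0.002,-0.007,0,0,0],[0.2,-0.004,0.002,-0.007,0,0,0],[0,-0.004,0.002,-0.007,0,0,0],[0,-0.004,0.002,-0.007,0,0,0]], "newtons": 80}}

```text
time_s: 7.65
position: [0.5086, -0.0851, 0.0123]
tcp_rot: [-3.092, -0.092, -0.466]
ft_force: [-7.1, 1.0, 14.9]
opening: 0.326
finger_force: 78.0
```

```bash
python3 - <<'E'
from g import *
rep(); p,r,s=now(); print(p)
# foot in stop frame if lug point at TCP xy (offset along plate x measured 0.1435+)
E
```

```text
t 7.65 stopframe [-0.1883  0.0155  0.0123] tilt 16.99 yaw 0.0598 F [-7.1  1.  14.9] op 0.326 ff 78.01706314086914 q [-0.13  0.43  0.24  2.34 -1.02  0.16 -0.45]
[ 0.50862532 -0.0851089   0.01228659]
```

```bash
python3 - <<'E'
from g import *
o=oriF(SY,17); rows([(w(-.150,.005,.0123),o),(w(-.140,.005,.0123),o)])
E
```

```text
[ 0.0396 -0.0023  0.    ] [-0.25  0.11  8.57]
[ 0.0494 -0.0002  0.    ] [-0.25  0.11  8.57]
```

>>> {"op": "play_rows", "data": {"rows": [[0,0,0,0.004,0,0,0],[0,0.01,-0.001,0.004,0,0,2],[0,0.02,-0.001,0.004,0,0,4],[0,0.03,-0.002,0.004,0,0,6.5],[0,0.04,-0.002,0.004,0,0,8.6]]}}

```text
time_s: 8.28
position: [0.5495, -0.0876, 0.0156]
tcp_rot: [-3.055, -0.325, -0.459]
ft_force: [0.2, 0.5, -4.1]
opening: 0.324
finger_force: 79.4
```

```bash
python3 - <<'E'
from g import *
rep(); o=oriF(SY,17); rows([(w(-.144,.005,.0123),o),(w(-.140,.005,.0123),o)])
E
```

```text
t 8.28 stopframe [-0.1488  0.0045  0.0156] tilt 17.1 yaw 0.2123 F [ 0.2  0.5 -4.1] op 0.324 ff 79.39493536949158 q [-0.11  0.47  0.25  2.24 -0.93  0.26 -0.37]
[ 0.0046  0.0014 -0.0033] [-0.23  0.05 -0.17]
[ 0.0085  0.0023 -0.0033] [-0.23  0.05 -0.17]
```

>>> {"op": "play_rows", "data": {"rows": [[0,0.002,0.0005,0,0,0,0],[0,0.004,0.001,-0.001,0,0,0],[0,0.006,0.001,-0.001,0,0,0],[0,0.008,0.002,-0.001,0,0,0],[0,0.01,0.002,-0.001,0,0,0]]}}

```text
time_s: 8.9
position: [0.555, -0.0864, 0.0133]
tcp_rot: [-3.057, -0.319, -0.451]
ft_force: [-23.8, -10.1, -2.3]
opening: 0.321
finger_force: 80.4
```

```bash
python3 - <<'E'
from h import *
import g
g.rep()
im=optics.capture("top"); cv2.imwrite("pics/t1.png",cv2.resize(im[60:220,210:410],None,fx=3,fy=3))
E
```

```text
t 8.9 stopframe [-0.1432  0.0045  0.0133] tilt 16.81 yaw 0.2084 F [-23.8 -10.1  -2.3] op 0.321 ff 80.3520655632019 q [-0.13  0.48  0.27  2.23 -0.93  0.27 -0.39]
```

View pics/t1.png

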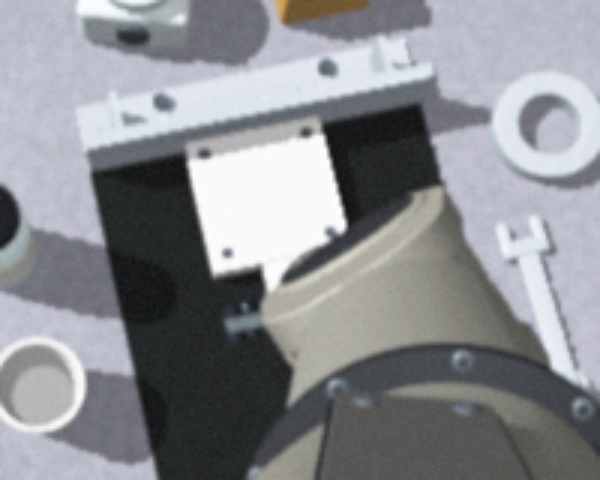

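```bash
cat >> g.py <<'E'
def arc(phi,push=.0015,L=.1432,y=.0045,dz=0):
    f=np.radians(phi); return w(-.010*np.sin(f)-L*np.cos(f)+push, y, .003+.010*np.cos(f)+L*np.sin(f)+dz)
E
python3 - <<'E'
from g import *
st0=(w(-.1386,.0045,.0143),oriF(SY,17))
rows([(arc(p,dz=.001),oriF(SY,17-p)) for p in (3,8,14,20,26)],st0)
print()
st1=(arc(26,dz=.001),oriF(SY,17-26))
rows([(arc(p,dz=.001),oriF(SY,17-p)) for p in (32,38,44,50,56)],st1)
E
```

```text
[-0.0034 -0.0007  0.0072] [-0.62  2.93  0.  ]
[-0.003  -0.0006  0.0195] [-1.66  7.83  0.  ]
[-0.0012 -0.0003  0.034 ] [-2.91 13.69 -0.  ]
[0.0021 0.0004 0.0481] [-4.16 19.56  0.  ]
[0.0069 0.0015 0.0615] [-5.4  25.43  0.  ]

[0.0062 0.0013 0.0126] [-1.25  5.87 -0.  ]
[0.0138 0.0029 0.0243] [-2.49 11.74 -0.  ]
[0.0226 0.0048 0.0349] [-3.74 17.61 -0.  ]
[0.0327 0.0069 0.0444] [-4.99 23.48 -0.  ]
[0.0437 0.0093 0.0525] [-6.24 29.34 -0.  ]
```

>>> {"op": "play_rows", "data": {"rows": [[0,-0.0034,-0.0007,0.0072,-0.6,2.9,0],[0,-0.003,-0.0006,0.0195,-1.7,7.8,0],[0,-0.0012,-0.0003,0.034,-2.9,13.7,0],[0,0.0021,0.0004,0.0481,-4.2,19.6,0],[0,0.0069,0.0015,0.0615,-5.4,25.4,0]]}}

```text
time_s: 9.57
position: [0.5653, -0.0836, 0.0771]
tcp_rot: [3.101, 0.324, -0.247]
ft_force: [-0.1, -0.1, -4.3]
opening: 0.324
finger_force: 79.5
```

```bash
python3 - <<'E'
from g import *
rep(); print(st(arc(26,dz=.001)))
E
```

```text
t 9.57 stopframe [-0.1325  0.0052  0.0771] tilt -9.09 yaw 0.2083 F [-0.1 -0.1 -4.3] op 0.324 ff 79.54905152320862 q [-0.53  0.65  0.76  1.88 -0.46  0.97 -0.91]
[-0.13159102  0.0045      0.07576269]
```

>>> {"op": "play_rows", "data": {"rows": [[0,0.0065,0.0013,0.012,-1.2,5.9,0],[0,0.014,0.003,0.0235,-2.5,11.7,0],[0,0.023,0.005,0.034,-3.7,17.6,0],[0,0.033,0.0068,0.0434,-5,23.5,0],[0,0.044,0.009,0.0515,-6.2,29.3,0]]}}

```text
time_s: 10.2
position: [0.6098, -0.0744, 0.1285]
tcp_rot: [2.885, 0.3, -1.023]
ft_force: [-2.3, 0.6, -2.6]
opening: 0.323
finger_force: 79.7
```

```bash
python3 - <<'E'
from g import *
rep(); print(st(arc(56,dz=.001)))
st1=(arc(56,dz=.001),oriF(SY,17-56))
rows([(arc(p,dz=.001),oriF(SY,17-p)) for p in (60,64,68,72,76)],st1)
E
```

```text
t 10.2 stopframe [-0.0871  0.0049  0.1285] tilt -39.02 yaw 0.2065 F [-2.3  0.6 -2.6] op 0.323 ff 79.68696355819702 q [-0.45  0.96  0.75  1.37 -0.31  1.66 -1.03]
[-0.0868668   0.0045      0.12831011]
[0.0079 0.0017 0.0047] [-0.83  3.91 -0.  ]
[0.0162 0.0035 0.0088] [-1.66  7.83  0.  ]
[0.0249 0.0053 0.0122] [-2.49 11.74  0.  ]
[0.0338 0.0072 0.015 ] [-3.33 15.65  0.  ]
[0.0431 0.0092 0.0171] [-4.16 19.56  0.  ]
```

>>> {"op": "play_rows", "data": {"rows": [[0,0.008,0.0017,0.0047,-0.8,3.9,0],[0,0.016,0.0035,0.0088,-1.7,7.8,0],[0,0.025,0.0053,0.0122,-2.5,11.7,0],[0,0.034,0.0072,0.015,-3.3,15.6,0],[0,0.043,0.0092,0.0171,-4.2,19.6,0]]}}

```text
time_s: 10.82
position: [0.6423, -0.0678, 0.1425]
tcp_rot: [2.65, 0.274, -1.454]
ft_force: [-7.5, -1.8, 35.1]
opening: 0.325
finger_force: 81.8
```

```bash
python3 - <<'E'
from g import *
rep(); print(st(arc(76,dz=.001)))
st1=(arc(76,dz=.001),oriF(SY,17-76))
rows([(arc(p,dz=.001),oriF(SY,17-p)) for p in (80,84,87,90)],st1)
E
```

```text
t 10.82 stopframe [-0.0539  0.0046  0.1425] tilt -57.54 yaw 0.2097 F [-7.5 -1.8 35.1] op 0.325 ff 81.7942214012146 q [-0.29  1.12  0.52  1.02 -0.12  2.05 -1.16]
[-0.04284617  0.0045      0.14536557]
[0.0094 0.002  0.0014] [-0.83  3.91 -0.  ]
[0.019  0.004  0.0021] [-1.66  7.83 -0.  ]
[0.0263 0.0056 0.0022] [-2.29 10.76  0.  ]
[0.0336 0.0071 0.0018] [-2.91 13.69 -0.  ]
```

>>> {"op": "play_rows", "data": {"newtons": 50, "rows": [[0,0,0,0.003,0,0,0],[0,0.004,0.001,0.004,0.4,-2,0],[0,0.008,0.0017,0.004,0.4,-2,0],[0,0.012,0.0025,0.0045,0.8,-4,0],[0,0.016,0.0034,0.005,0.8,-4,0]]}}

```text
time_s: 11.45
position: [0.659, -0.0635, 0.1459]
tcp_rot: [2.715, 0.285, -1.351]
ft_force: [-3.7, -4.0, -2.4]
opening: 0.324
finger_force: 77.3
```

```bash
python3 - <<'E'
from g import *
rep()
E
```

```text
t 11.45 stopframe [-0.0367  0.0054  0.1459] tilt -52.92 yaw 0.2105 F [-3.7 -4.  -2.4] op 0.324 ff 77.34218001365662 q [-0.28  1.09  0.51  1.01 -0.15  2.01 -1.17]
```

>>> {"op": "play_rows", "data": {"rows": [[0,0.005,0.001,0,0,0,0],[0,0.01,0.002,0,0.2,-1,0],[0,0.015,0.003,0,0.4,-2,0],[0,0.018,0.0038,0,0.4,-2,0],[0,0.021,0.0045,0,0.4,-2,0]]}}

```text
time_s: 12.08
position: [0.6798, -0.059, 0.1456]
tcp_rot: [2.74, 0.288, -1.307]
ft_force: [-3.8, 0.3, -1.4]
opening: 0.327
finger_force: 72.5
```

```bash
python3 - <<'E'
from h import *
import g
g.rep()
im=optics.capture("side"); cv2.imwrite("pics/s2.png",cv2.resize(im[80:300,220:480],None,fx=3,fy=2.7))
E
```

```text
t 12.07 stopframe [-0.0155  0.0054  0.1456] tilt -51.0 yaw 0.2102 F [-3.8  0.3 -1.4] op 0.327 ff 72.49982357025146 q [-0.27  1.11  0.51  0.95 -0.16  2.02 -1.18]
```

View pics/s2.png

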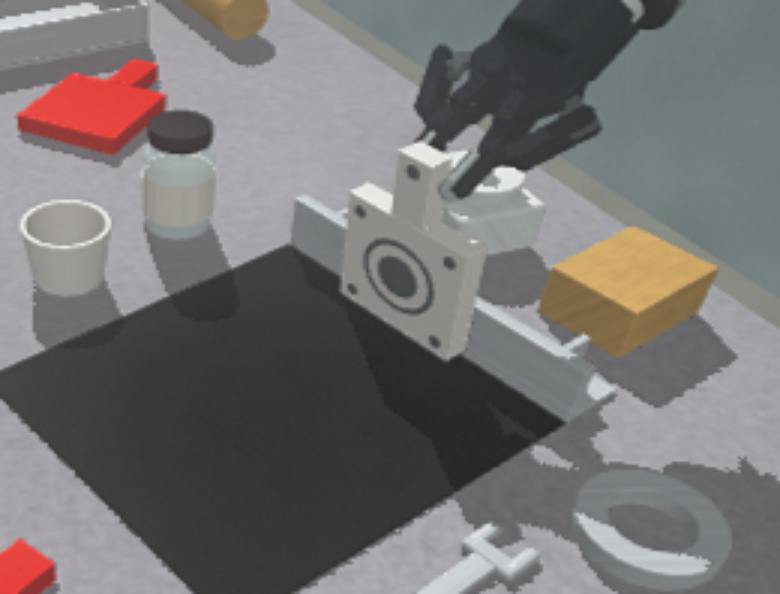

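>>> {"op": "play_rows", "data": {"rows": [[0,0.002,0.0004,0,0,0,0],[0,0.004,0.0008,0,0,0,0],[0,0.006,0.0013,0,0,0,0],[0,0.008,0.0017,0,0,0,0],[0,0.008,0.0017,0,0,0,0]]}}

```text
time_s: 12.75
position: [0.6878, -0.0572, 0.1453]
tcp_rot: [2.74, 0.288, -1.306]
ft_force: [-2.7, 0.7, -2.7]
opening: 0.324
finger_force: 70.2
```

```bash
python3 - <<'E'
from g import *
rep()
E
```

```text
t 12.75 stopframe [-0.0072  0.0055  0.1453] tilt -50.98 yaw 0.2105 F [-2.7  0.7 -2.7] op 0.324 ff 70.15132784843445 q [-0.26  1.13  0.5   0.91 -0.17  2.03 -1.19]
```

>>> {"op": "play_rows", "data": {"rows": [[0,0.001,0.0002,0,0,0,0],[0,0.002,0.0004,-0.001,0,0,0],[0,0.003,0.0006,-0.001,0,0,0],[0,0.003,0.0006,-0.001,0,0,0],[0,0.003,0.0006,-0.001,0,0,0]]}}

```text
time_s: 13.38
position: [0.6906, -0.0571, 0.1444]
tcp_rot: [2.74, 0.287, -1.306]
ft_force: [-4.2, -2.1, -3.2]
opening: 0.325
finger_force: 69.3
```

```bash
cat > up.py <<'E'
from h import *
import g,sys
# fit standing plate: x (stop frame of plain face), y, lean (deg), foot z
def stand(p):
    x,y,lean,z0=p; t=np.radians(90-lean)
    # plate local: u along foot->lug, v = y, thickness
    O=[]
    for th in(0,.02):  # 0: port face, .02 plain face
        O.append(np.array([g.w(x+ (.055-a)*(-np.cos(t))+ (th-.02)*np.sin(t), y+b, z0+(.055-a)*np.sin(t)+(th)*np.cos(t)) for a,b in OUT]))
    return O
def fit(tag,ns,boxes,x0):
    im={n:optics.capture(n) for n in ns}
    W={n:up(white(im[n],boxes[n])) for n in ns}
    f=lambda p:-sum(iou(fill(prism(n,*stand(p))),W[n]) for n in ns)
    sx=np.array([x0]+[np.array(x0)+d for d in np.diag([.006,.006,6,.004])])
    r=minimize(f,x0,method="Nelder-Mead",options=dict(initial_simplex=sx,xatol=2e-4,fatol=1e-4))
    print(tag,r.x.round(4),r.fun/len(ns)); return im
E
python3 - <<'E'
from g import *
rep()
E
```

```text
t 13.38 stopframe [-0.0045  0.0051  0.1444] tilt -51.0 yaw 0.21 F [-4.2 -2.1 -3.2] op 0.325 ff 69.2623221874237 q [-0.26  1.13  0.5   0.9  -0.16  2.04 -1.19]
```

```bash
python3 - <<'E'
from h import *
import g
V=[]
from up import stand
for n,b in(("side",(110,230,310,420)),("top",(60,160,240,350))):
    im=optics.capture(n).copy(); 
    k=5 if n=="side" else 5
    y0,y1,x0,x1=b; v=cv2.resize(im[y0:y1,x0:x1],None,fx=k,fy=k,interpolation=cv2.INTER_CUBIC)
    for P in stand((0,.005,0,.003)):
        cv2.polylines(v,[np.int32(((proj(n,P)-[x0,y0]+.5)*k).round())],True,(0,0,255),1)
    V.append(cv2.resize(v,(400,int(400*v.shape[0]/v.shape[1]))))
h=max(v.shape[0] for v in V); V=[cv2.copyMakeBorder(v,0,h-v.shape[0],0,0,0) for v in V]
cv2.imwrite("pics/u1.png",np.hstack(V))
E
```

```text
(no output)
```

View pics/u1.png

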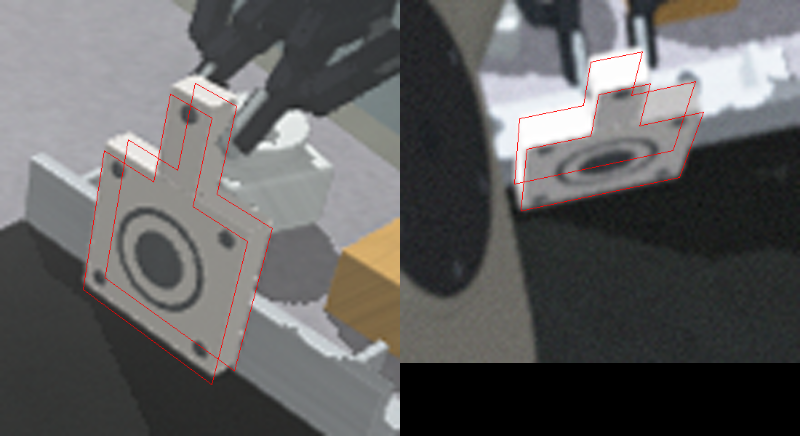

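>>> {"op": "play_rows", "data": {"rows": [[0,0,0,-0.001,0,0,0],[0,0.001,0.0002,-0.002,0,0,0],[0,0.001,0.0002,-0.003,0,0,0],[0,0.001,0.0002,-0.003,0,0,0],[0,0.001,0.0002,-0.003,0,0,0]]}}

```text
time_s: 14.1
position: [0.6915, -0.0566, 0.1415]
tcp_rot: [2.74, 0.287, -1.307]
ft_force: [-5.6, -1.9, -1.1]
opening: 0.327
finger_force: 69.3
```

```bash
python3 - <<'E'
from g import *
rep()
E
```

```text
t 14.1 stopframe [-0.0035  0.0054  0.1415] tilt -51.02 yaw 0.2101 F [-5.6 -1.9 -1.1] op 0.327 ff 69.2668068408966 q [-0.26  1.14  0.5   0.9  -0.17  2.04 -1.19]
```

>>> {"op": "play_rows", "data": {"rows": [[0,0.001,0,-0.001,0,0,0],[0,0.002,0.0004,-0.002,0,0,0],[0,0.002,0.0004,-0.003,0,0,0],[0,0.002,0.0004,-0.003,0,0,0],[0,0.002,0.0004,-0.003,0,0,0]]}}

```text
time_s: 14.72
position: [0.6936, -0.0561, 0.1388]
tcp_rot: [2.74, 0.288, -1.306]
ft_force: [-3.3, 0.3, 3.2]
opening: 0.322
finger_force: 67.9
```

```bash
python3 - <<'E'
from g import *
rep()
E
```

```text
t 14.72 stopframe [-0.0013  0.0054  0.1388] tilt -50.99 yaw 0.2103 F [-3.3  0.3  3.2] op 0.322 ff 67.91858553886414 q [-0.26  1.14  0.49  0.89 -0.17  2.04 -1.2 ]
```

>>> {"op": "play_rows", "data": {"rows": [[0,0.002,0.0004,0,0,0,0],[0,0.004,0.0008,0,0,0,0],[0,0.004,0.0008,0,0,0,0],[0,0.004,0.0008,0,0,0,0],[0,0.004,0.0008,0,0,0,0]]}}

```text
time_s: 15.35
position: [0.6976, -0.0555, 0.1383]
tcp_rot: [2.74, 0.287, -1.306]
ft_force: [-3.6, -2.4, -2.5]
opening: 0.324
finger_force: 65.7
```

```bash
python3 - <<'E'
from h import *
import g
g.rep()
V=[]
from up import stand
for n,b in(("side",(120,220,310,410)),("top",(75,135,250,350))):
    im=optics.capture(n).copy(); k=8
    y0,y1,x0,x1=b; v=cv2.resize(im[y0:y1,x0:x1],None,fx=k,fy=k,interpolation=cv2.INTER_NEAREST)
    cv2.polylines(v,[np.int32(((proj(n,stand((0,.005,0,.003))[0])-[x0,y0]+.5)*k).round())],True,(0,0,255),1)
    cv2.polylines(v,[np.int32(((proj(n,stand((0,.005,6,.003))[0])-[x0,y0]+.5)*k).round())],True,(0,255,0),1)
    V.append(cv2.resize(v,(400,int(400*v.shape[0]/v.shape[1]))))
h=max(v.shape[0] for v in V); V=[cv2.copyMakeBorder(v,0,h-v.shape[0],0,0,0) for v in V]
cv2.imwrite("pics/u2.png",np.hstack(V))
E
```

```text
t 15.35 stopframe [0.0027 0.0052 0.1383] tilt -51.0 yaw 0.2103 F [-3.6 -2.4 -2.5] op 0.324 ff 65.74448769411902 q [-0.24  1.14  0.45  0.87 -0.15  2.05 -1.22]
```

View pics/u2.png

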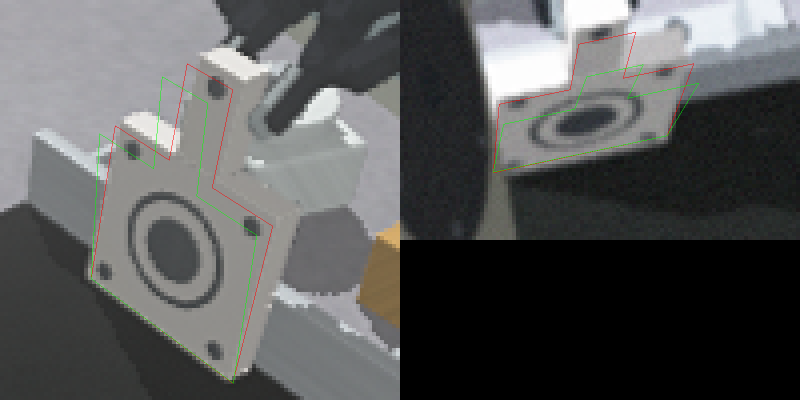

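```bash
cat > fitup.py <<'E'
from h import *
from up import stand
from scipy.optimize import least_squares
import g
def solve(obs): # obs: list (cam, outline idx, u, v) port-face
    def f(p):
        P=stand(p)[0]; return np.concatenate([proj(n,P[i])[0]-[u,v] for n,i,u,v in obs])
    r=least_squares(f,[0,.005,0,.003]); print("x y lean z0",r.x.round(4),"res",r.fun.round(1))
E
python3 - <<'E'
from fitup import *
s=lambda i,x,y:("side",i,310+x/4-.5,120+y/4-.5)
t=lambda i,x,y:("top",i,250+(x-400)/4-.5,75+y/4-.5)
# OUT idx: 0 (55,-55) foot right(y-), 1 foot left(y+), 2 top-left, 4 lug left, 5 lug right,7 top right
solve([s(1,90,275),s(0,235,378),s(4,198,52),s(5,245,78),s(2,120,117),s(7,280,215),t(0,665,141),t(4,575,27),t(5,622,25)])
E
```

```text
x y lean z0 [-5.0000e-04  6.6000e-03 -2.8613e+00  5.6000e-03] res [-0.3 -0.2 -1.1  0.1 -0.4  0.2 -0.7  0.2 -0.   0.1 -0.6  0.4  0.1 -1.4
 -0.6  0.3  1.8 -2.1]
```

>>> {"op": "play_rows", "data": {"rows": [[0,-0.002,-0.0004,0,0.2,-0.8,0],[0,-0.004,-0.0008,0,0.4,-1.6,0],[0,-0.0065,-0.0014,0,0.6,-2.8,0],[0,-0.0065,-0.0014,-0.001,0.6,-2.8,0],[0,-0.0065,-0.0014,-0.002,0.6,-2.8,0]]}}

```text
time_s: 16.08
position: [0.691, -0.0563, 0.1381]
tcp_rot: [2.776, 0.291, -1.24]
ft_force: [-4.0, 4.9, 18.6]
opening: 0.324
finger_force: 66.8
```

```bash
python3 - <<'E'
from g import *
rep()
E
```

```text
t 16.07 stopframe [-0.0039  0.0057  0.1381] tilt -48.15 yaw 0.21 F [-4.   4.9 18.6] op 0.324 ff 66.84927463531494 q [-0.25  1.1   0.45  0.94 -0.15  1.98 -1.22]
```

>>> {"op": "play_rows", "data": {"rows": [[0,0,0,0.001,0,0,0],[0,0,0,0.0015,0,0,0],[0.4,0,0,0.0015,0,0,0],[0.5,0,0,0.0015,0,0,0],[0.6,0,0,0.0015,0,0,0]]}}

```text
time_s: 16.7
position: [0.6912, -0.0569, 0.1378]
tcp_rot: [2.776, 0.291, -1.239]
ft_force: [-0.6, -0.4, -0.1]
opening: 0.602
finger_force: 0.0
```

```bash
python3 - <<'E'
from h import *
import g
g.rep()
V=[]
from up import stand
for n,b in(("side",(120,220,310,410)),("top",(75,135,250,350))):
    im=optics.capture(n).copy(); k=8
    y0,y1,x0,x1=b; v=cv2.resize(im[y0:y1,x0:x1],None,fx=k,fy=k,interpolation=cv2.INTER_NEAREST)
    cv2.polylines(v,[np.int32(((proj(n,stand((0,.0055,0,.003))[0])-[x0,y0]+.5)*k).round())],True,(0,0,255),1)
    V.append(cv2.resize(v,(400,int(400*v.shape[0]/v.shape[1]))))
h=max(v.shape[0] for v in V); V=[cv2.copyMakeBorder(v,0,h-v.shape[0],0,0,0) for v in V]
cv2.imwrite("pics/u3.png",np.hstack(V))
E
```

```text
t 16.7 stopframe [-0.0038  0.0051  0.1378] tilt -48.12 yaw 0.2102 F [-0.6 -0.4 -0.1] op 0.602 ff 0.0 q [-0.25  1.1   0.45  0.94 -0.15  1.98 -1.22]
```

View pics/u3.png

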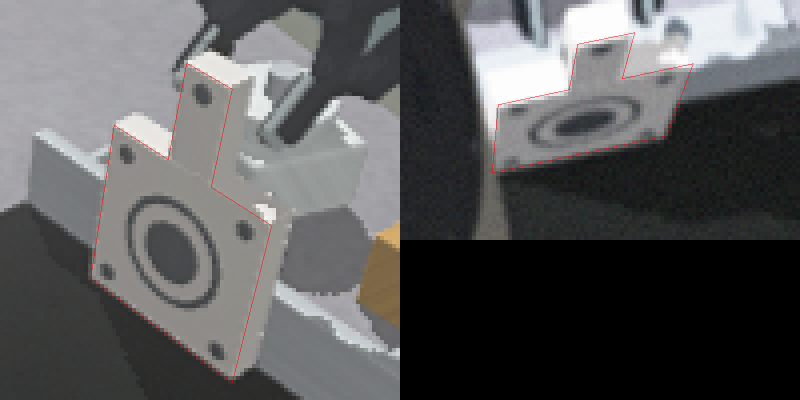

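>>> {"op": "play_rows", "data": {"rows": [[0.6,0.012,0.002,0.012,0,0,0],[0.6,0.025,0.005,0.025,0,0,0],[0.6,0.035,0.007,0.045,0,0,0],[0.6,0.03,0.006,0.08,0,-4,0],[0.6,0.02,0.004,0.11,1,-8,0]]}}

```text
time_s: 17.42
position: [0.7115, -0.0526, 0.2484]
tcp_rot: [2.86, 0.293, -1.038]
ft_force: [-0.1, -0.1, 0.4]
opening: 0.6
finger_force: 0.0
```

```bash
python3 - <<'E'
from g import *
rep()
o=oriF(SY,0); rows([(w(-.04,.0051,.27),o)])
E
```

```text
t 17.43 stopframe [0.017  0.0051 0.2484] tilt -40.0 yaw 0.2096 F [-0.1 -0.1  0.4] op 0.6 ff 0.0 q [-0.25  0.96  0.46  0.9  -0.14  2.01 -1.22]
[-0.0557 -0.0118  0.0216] [  9.1  -38.96   0.28]
```

>>> {"op": "play_rows", "data": {"rows": [[0.6,-0.01,-0.002,0.01,2,-9,0],[0.6,-0.02,-0.004,0.02,4,-18,0],[0.6,-0.03,-0.007,0.022,6,-27,0],[0.6,-0.045,-0.01,0.022,8,-35,0],[0.6,-0.056,-0.012,0.022,9.1,-39,0]]}}

```text
time_s: 18.05
position: [0.654, -0.0655, 0.2714]
tcp_rot: [-3.122, -0.319, -0.007]
ft_force: [0.3, -0.8, 0.4]
opening: 0.601
finger_force: 0.0
```

```bash
python3 - <<'E'
from g import *
rep()
for t in(20,45):
  o=oriF(SY,t);z=o.apply([0,0,1]); rows([(w(-.01,.0051,.148)-z*.08,o)])
E
```

```text
t 18.05 stopframe [-0.042   0.0044  0.2714] tilt 0.25 yaw 0.2035 F [ 0.3 -0.8  0.4] op 0.601 ff 0.0 q [-0.34  0.39  0.47  1.63 -0.19  1.17 -1.2 ]
[ 0.0044  0.0016 -0.0482] [  3.91 -19.36   0.31]
[-0.0241 -0.0044 -0.0668] [  9.04 -43.82   0.26]
```

>>> {"op": "play_rows", "data": {"rows": [[0.6,-0.005,-0.001,0,2,-9,0],[0.6,-0.01,-0.002,0,4,-18,0],[0.6,-0.02,-0.003,-0.02,6,-27,0],[0.6,-0.024,-0.004,-0.04,8,-36,0],[0.6,-0.024,-0.0044,-0.06,9,-43.8,0]]}}

```text
time_s: 18.68
position: [0.6348, -0.0617, 0.2304]
tcp_rot: [-2.888, -0.324, -0.91]
ft_force: [1.0, -0.3, 0.2]
opening: 0.599
finger_force: 0.0
```

```bash
python3 - <<'E'
from g import *
rep()
for t in(40,45):
  o=oriF(SY,t);z=o.apply([0,0,1]); rows([(w(-.01,.0051,.145)-z*.05,o),(w(-.01,.0051,.145),o)])
E
```

```text
t 18.68 stopframe [-0.06    0.0121  0.2304] tilt 35.15 yaw 0.232 F [ 1.  -0.3  0.2] op 0.599 ff 0.0 q [-0.01  0.15  0.13  2.14 -0.73  0.36 -0.6 ]
[ 0.0189 -0.0031 -0.0471] [-0.48 -5.06 -1.36]
[ 0.0504  0.0035 -0.0854] [-0.48 -5.06 -1.36]
[ 0.0158 -0.0038 -0.0501] [ 0.62 -9.94 -1.43]
[ 0.0504  0.0035 -0.0854] [ 0.62 -9.94 -1.43]
```

>>> {"op": "play_rows", "data": {"rows": [[0.6,0,-0.003,-0.01,0,-1,-1.4],[0.6,0.005,-0.003,-0.02,0,-2,-1.4],[0.6,0.01,-0.003,-0.03,0,-3,-1.4],[0.6,0.015,-0.003,-0.04,0,-4,-1.4],[0.6,0.019,-0.003,-0.047,-0.5,-5,-1.4]]}}

```text
time_s: 19.3
position: [0.6563, -0.0679, 0.191]
tcp_rot: [-2.875, -0.303, -1.021]
ft_force: [0.6, -3.6, 1.1]
opening: 0.598
finger_force: 0.0
```

```bash
python3 - <<'E'
from g import *
rep()
for t in(40,45,50):
  o=oriF(SY,t);z=o.apply([0,0,1]); rows([(w(-.01,.0051,.145)-z*.03,o),(w(-.01,.0051,.145),o)])
E
```

```text
t 19.3 stopframe [-0.0402  0.0016  0.191 ] tilt 39.12 yaw 0.2119 F [ 0.6 -3.6  1.1] op 0.598 ff 0.0 q [ 0.36  0.25 -0.28  2.16 -1.02  0.16 -0.28]
[ 0.01    0.0057 -0.0231] [-0.11 -0.92 -0.15]
[ 0.0288  0.0097 -0.046 ] [-0.11 -0.92 -0.15]
[ 0.0081  0.0053 -0.0248] [ 0.93 -5.81 -0.16]
[ 0.0288  0.0097 -0.046 ] [ 0.93 -5.81 -0.16]
[ 0.0063  0.005  -0.0268] [  1.98 -10.7   -0.17]
[ 0.0288  0.0097 -0.046 ] [  1.98 -10.7   -0.17]
```

>>> {"op": "play_rows", "data": {"rows": [[0.6,0.002,0.005,-0.006,0,0,0],[0.6,0.006,0.006,-0.014,0,0,0],[0.6,0.01,0.006,-0.022,0,0,0],[0.6,0.018,0.008,-0.032,0,0,0],[0.6,0.026,0.009,-0.042,0,0,0]]}}

```text
time_s: 19.92
position: [0.6874, -0.0626, 0.163]
tcp_rot: [-2.879, -0.313, -0.977]
ft_force: [0.5, -0.0, -0.0]
opening: 0.597
finger_force: 0.0
```

```bash
python3 - <<'E'
from g import *
rep()
o=oriF(SY,38); rows([(w(-.008,.0051,.145),o)])
E
```

```text
t 19.93 stopframe [-0.0088  0.0003  0.163 ] tilt 37.57 yaw 0.2215 F [ 0.5 -0.  -0. ] op 0.597 ff 0.0 q [ 0.27  0.33 -0.21  2.11 -1.02  0.16 -0.28]
[-0.0003  0.0048 -0.018 ] [-0.75 -0.6  -0.7 ]
```

>>> {"op": "play_rows", "data": {"rows": [[0.6,0,0.003,-0.003,0,1,-0.5],[0.6,0,0.005,-0.007,0,1,-0.7],[0.6,0,0.005,-0.011,0,2,-0.7],[0.6,0,0.005,-0.015,0,3,-0.7],[0.6,0,0.005,-0.018,0,3,-0.7]]}}

```text
time_s: 20.55
position: [0.6869, -0.0575, 0.1452]
tcp_rot: [-2.904, -0.292, -0.903]
ft_force: [0.6, 0.2, 0.1]
opening: 0.6
finger_force: 0.0
```

```bash
python3 - <<'E'
from g import *
rep()
E
```

```text
t 20.55 stopframe [-0.0081  0.0054  0.1452] tilt 34.7 yaw 0.2087 F [0.6 0.2 0.1] op 0.6 ff 0.0 q [ 0.14  0.35 -0.07  2.09 -0.95  0.2  -0.4 ]
```

>>> {"op": "play_rows", "data": {"newtons": 90, "rows": [[0.3,0,0,0,0,0,0],[0,0,0,0,0,0,0],[0,0,0,0,0,0,0],[0,-0.003,-0.001,0.003,0,0,0],[0,-0.012,-0.0025,0.008,0,0,0]]}}

```text
time_s: 21.18
position: [0.6739, -0.0604, 0.1531]
tcp_rot: [-2.904, -0.291, -0.9]
ft_force: [-0.2, -0.1, -3.8]
opening: 0.332
finger_force: 89.0
```

```bash
cat >> g.py <<'E'
def lay(phi,x,T,y=.005,lift=.007,L=.1425):
    f=np.radians(phi); return w(x,y,.003+lift-.010*np.cos(f)+L*np.sin(f)),oriF(SY,T+90-phi)
E
python3 - <<'E'
from g import *
rep(); p,r,s=now(); T=34.7
P=np.arange(95,180,5.0); X=np.interp(P,[90,175],[-.028,-.125])
print(P,X.round(3))
c=(p,r)
for i in range(0,15,5):
    rows([lay(a,x,T) for a,x in zip(P[i:i+5],X[i:i+5])],c); print(); c=lay(P[i+4],X[i+4],T)
E
```

```text
t 21.18 stopframe [-0.0215  0.0053  0.1531] tilt 34.62 yaw 0.2079 F [-0.2 -0.1 -3.8] op 0.332 ff 88.96104454994202 q [ 0.14  0.32 -0.06  2.11 -0.93  0.21 -0.41]
[ 95. 100. 105. 110. 115. 120. 125. 130. 135. 140. 145. 150. 155. 160.
 165. 170. 175.] [-0.034 -0.039 -0.045 -0.051 -0.057 -0.062 -0.068 -0.074 -0.079 -0.085
 -0.091 -0.096 -0.102 -0.108 -0.114 -0.119 -0.125]
[-0.0119 -0.0028 -0.0003] [-2.5   4.49  0.15]
[-0.0174 -0.004  -0.0011] [-3.53  9.38  0.22]
[-0.023  -0.0052 -0.0029] [-4.56 14.27  0.29]
[-0.0286 -0.0064 -0.0058] [-5.59 19.16  0.35]
[-0.0342 -0.0076 -0.0098] [-6.62 24.06  0.42]

[-0.0056 -0.0012 -0.005 ] [-1.04  4.89  0.  ]
[-0.0112 -0.0024 -0.0109] [-2.08  9.78  0.  ]
[-0.0167 -0.0036 -0.0178] [-3.12 14.67  0.  ]
[-0.0223 -0.0047 -0.0255] [-4.16 19.56  0.  ]
[-0.0279 -0.0059 -0.0341] [-5.2  24.45  0.  ]

[-0.0056 -0.0012 -0.0093] [-1.04  4.89 -0.  ]
[-0.0112 -0.0024 -0.0193] [-2.08  9.78  0.  ]
[-0.0167 -0.0036 -0.03  ] [-3.12 14.67 -0.  ]
[-0.0223 -0.0047 -0.0411] [-4.16 19.56  0.  ]
[-0.0279 -0.0059 -0.0527] [-5.2  24.45 -0.  ]
```

>>> {"op": "play_rows", "data": {"rows": [[0,-0.012,-0.0026,0,-1,4.9,0],[0,-0.0175,-0.0037,-0.001,-2.1,9.8,0],[0,-0.023,-0.0049,-0.003,-3.1,14.7,0],[0,-0.0286,-0.0061,-0.006,-4.2,19.6,0],[0,-0.0342,-0.0073,-0.01,-5.2,24.5,0]]}}

```text
time_s: 21.8
position: [0.6397, -0.0675, 0.144]
tcp_rot: [-3.078, -0.301, -0.251]
ft_force: [0.4, 0.2, -4.3]
opening: 0.33
finger_force: 89.2
```

>>> {"op": "play_rows", "data": {"rows": [[0,-0.0056,-0.0012,-0.005,-1,4.9,0],[0,-0.0112,-0.0024,-0.011,-2.1,9.8,0],[0,-0.0167,-0.0036,-0.0178,-3.1,14.7,0],[0,-0.0223,-0.0047,-0.0255,-4.2,19.6,0],[0,-0.0279,-0.0059,-0.0341,-5.2,24.5,0]]}}

```text
time_s: 22.42
position: [0.6121, -0.0735, 0.1097]
tcp_rot: [3.089, 0.295, -0.424]
ft_force: [0.1, -0.4, -4.7]
opening: 0.328
finger_force: 89.3
```

```bash
python3 - <<'E'
from g import *
rep(); print(st(lay(140,-.085,34.7)[0]))
E
```

```text
t 22.43 stopframe [-0.0846  0.0053  0.1097] tilt -15.54 yaw 0.1881 F [ 0.1 -0.4 -4.7] op 0.328 ff 89.29710030555725 q [-0.36  0.66  0.52  1.66 -0.27  1.18 -1.13]
[-0.085       0.005       0.10925768]
```

Tracking well; third leg.

>>> {"op": "play_rows", "data": {"rows": [[0,-0.0056,-0.0012,-0.0093,-1,4.9,0],[0,-0.0112,-0.0024,-0.0193,-2.1,9.8,0],[0,-0.0167,-0.0036,-0.03,-3.1,14.7,0],[0,-0.0223,-0.0047,-0.0411,-4.2,19.6,0],[0,-0.0279,-0.0059,-0.0527,-5.2,24.5,0]]}}

```text
time_s: 23.05
position: [0.5846, -0.0793, 0.0567]
tcp_rot: [2.881, 0.268, -1.065]
ft_force: [-0.2, -0.0, -4.1]
opening: 0.33
finger_force: 89.4
```

```bash
python3 - <<'E'
from g import *
rep(); print(st(lay(165,-.114,34.7)[0]))
T=34.7; rows([lay(a,x,T,lift=l) for a,x,l in ((168,-.117,.006),(171,-.12,.005),(174,-.122,.004),(176,-.123,.003),(178,-.124,.002))],lay(165,-.114,T))
E
```

```text
t 23.05 stopframe [-0.1128  0.0054  0.0567] tilt -40.55 yaw 0.1836 F [-0.2 -0.  -4.1] op 0.33 ff 89.42192316055298 q [-0.33  0.95  0.51  1.43 -0.21  1.54 -1.17]
[-0.114       0.005       0.05654097]
[-0.0029 -0.0006 -0.0081] [-0.62  2.93  0.  ]
[-0.0059 -0.0012 -0.0164] [-1.25  5.87  0.  ]
[-0.0078 -0.0017 -0.0247] [-1.87  8.8   0.  ]
[-0.0088 -0.0019 -0.0306] [-2.29 10.76  0.  ]
[-0.0098 -0.0021 -0.0366] [-2.7  12.72 -0.  ]
```

>>> {"op": "play_rows", "data": {"rows": [[0,-0.0029,-0.0006,-0.008,-0.6,2.9,0],[0,-0.0059,-0.0012,-0.0164,-1.2,5.9,0],[0,-0.0078,-0.0017,-0.0247,-1.9,8.8,0],[0,-0.0088,-0.0019,-0.0306,-2.3,10.8,0],[0,-0.0098,-0.0021,-0.0366,-2.7,12.7,0]]}}

```text
time_s: 23.68
position: [0.5749, -0.0816, 0.02]
tcp_rot: [2.723, 0.249, -1.372]
ft_force: [-0.3, 0.5, -4.0]
opening: 0.333
finger_force: 89.5
```

```bash
python3 - <<'E'
from g import *
rep()
E
```

```text
t 23.68 stopframe [-0.1227  0.0051  0.02  ] tilt -53.48 yaw 0.1829 F [-0.3  0.5 -4. ] op 0.333 ff 89.48485493659973 q [-0.31  1.12  0.49  1.3  -0.18  1.72 -1.18]
```

>>> {"op": "play_rows", "data": {"rows": [[0,0,0,-0.0015,-0.1,0.5,0],[0,0,0,-0.003,-0.2,1,0],[0,0,0,-0.0045,-0.3,1.5,0],[0,0,0,-0.006,-0.4,2,0],[0,0,0,-0.007,-0.4,2,0]]}}

```text
time_s: 24.3
position: [0.5748, -0.0816, 0.013]
tcp_rot: [2.695, 0.247, -1.418]
ft_force: [0.8, 0.1, -2.8]
opening: 0.331
finger_force: 89.4
```

```bash
python3 - <<'E'
from g import *
rep()
E
```

```text
t 24.3 stopframe [-0.1228  0.0051  0.013 ] tilt -55.5 yaw 0.183 F [ 0.8  0.1 -2.8] op 0.331 ff 89.43138241767883 q [-0.3   1.15  0.49  1.27 -0.18  1.75 -1.18]
```

>>> {"op": "play_rows", "data": {"rows": [[0,0,0,-0.0005,0,0,0],[0,0,0,-0.001,0,0,0],[0,0,0,-0.0015,0,0,0],[0,0,0,-0.002,0,0,0],[0,0,0,-0.002,0,0,0]]}}

```text
time_s: 24.92
position: [0.5748, -0.0817, 0.0126]
tcp_rot: [2.695, 0.246, -1.419]
ft_force: [-1.2, 1.9, 12.3]
opening: 0.33
finger_force: 90.7
```

```bash
python3 - <<'E'
from g import *
rep()
E
```

```text
t 24.93 stopframe [-0.1228  0.0051  0.0126] tilt -55.53 yaw 0.1827 F [-1.2  1.9 12.3] op 0.33 ff 90.70415496826172 q [-0.3   1.15  0.49  1.27 -0.18  1.75 -1.18]
```

>>> {"op": "play_rows", "data": {"rows": [[0,0,0,0.001,0,0,0],[0.4,0,0,0.001,0,0,0],[0.5,0,0,0.001,0,0,0],[0.65,0,0,0.001,0,0,0],[0.65,0,0,0.001,0,0,0]]}}

```text
time_s: 25.55
position: [0.5748, -0.0817, 0.0121]
tcp_rot: [2.695, 0.246, -1.418]
ft_force: [-0.4, -0.1, 0.5]
opening: 0.646
finger_force: 0.0
```

>>> {"op": "play_rows", "data": {"rows": [[0.65,0,0,0.01,0,0,0],[0.65,0,0,0.03,0,0,0],[0.65,0,0,0.06,0,0,0],[0.65,0,0,0.1,0,0,0],[0.65,0,0,0.15,0,0,0]]}}

```text
time_s: 26.18
position: [0.5746, -0.0817, 0.1651]
tcp_rot: [2.696, 0.246, -1.417]
ft_force: [0.8, -0.3, 0.1]
opening: 0.648
finger_force: 0.0
```

```bash
python3 - <<'E'
from h import *
import g
g.rep()
a=optics.capture("side")[60:340,130:480]; b=optics.capture("top")[40:320,160:460]
cv2.imwrite("pics/f.png",np.hstack([cv2.resize(a,(430,344)),cv2.resize(b,(368,344))]))
E
```

```text
t 26.18 stopframe [-0.123   0.0051  0.1651] tilt -55.46 yaw 0.1829 F [ 0.8 -0.3  0.1] op 0.648 ff 0.0 q [-0.33  0.97  0.54  1.27 -0.11  1.92 -1.15]
```

View pics/f.png

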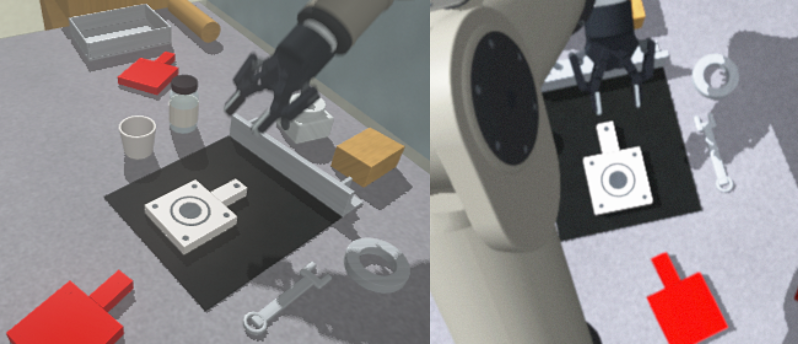

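The plate lies flat on the mat with the port face up (ring at about (190,210) in the side crop). It is clear of the stop, the gripper is well above it, and the bystanders have not moved.

```bash
python3 -c "
from rig import arm; print(arm.finish_job())"
```

```text
the job is handed in; nothing more can be done
None
```

The plate was tipped up against the backstop, stood there unaided, then was laid gently flat on the mat port face up; the job was handed in at about 26 s, with nothing else visibly moved in the last pictures.

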